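# Emboss a chocolate medallion and ease the press back up

## Task

A chocolate medallion lies ready under the spring-loaded hand press with the pink knob. Push that knob all the way down and hold it there for a second, then keep your hand on it and let the spring bring it all the way back up slowly, over about two seconds, never letting it snap up, and take your hand away. Leave the other press, with the black knob, unpressed, and leave the clear beaker standing where it is.

Things in the scene. Friction and masses are not known exactly. Their poses are not given: they have to be found in the camera images.
- pink_stamp (a joint): How far the pink knob is pushed down, m: 0 = fully up, where its spring holds it; 0.040 = fully down (hard stop, stamp on the medallion). Moves straight down and up. The spring takes 3 to 6 N to start and 11 to 14 N at the bottom; nothing brakes or latches it: let go, it shoots up.
- pink_top (a point): Centre of the flat top of the pink knob (upright cylinder, 48 mm across, 22 mm high), the highest part of its press; moves with it; z up, x towards the press's column. Top 228 mm above the counter when up, 188 when down. Below, the white frame's head, top at 160 mm, spans -30 to +90 mm along its x, 50 mm wide. A brown medallion, 44 x 12 mm, lies under the stamp. Fixed to the counter.
- black_top (a point): Centre of the flat top face of the black knob of the other press, which is the same in build and size (top 228 mm above the counter) but has a black knob and no medallion. Not to be pressed.
- beaker_mid (a point): Centre, half-way up, of a clear plastic beaker standing on the counter, 90 mm across and 190 mm high. Not to be moved. Nothing else standing near the presses is taller than 80 mm.
There are look-alikes about, which are no part of the job. Of the things that look like the part that bears beaker_mid, the smallest one is meant. Leave any blue look-alike of the part that bears pink_stamp alone.

How it is judged:
By the outcome, as a careful person would: the job done as asked, in the order asked, and still so for the second after the job is handed in, with the robot touching nothing.
It also fails if it takes over 35 s, if anything falls off the work surface, if the arm or the gripper's body presses on something with over 40 N, if the wrist force passes 120 N, or if a joint passes its speed limit or range.

## Robot

A 7-joint arm with a two-finger parallel gripper is mounted at the origin on the work surface. World frame = base frame: x ahead of the robot, y to its left, z up, the work surface at z = 0. Lengths are in m, angles in rad, forces in N, time in s.
With the tool pointing down it reaches from about 0.4 to 0.925 m from the base axis. Payload 5.6 kg.
Tool frame: the origin (TCP) lies at the very end of the fingers, on their centre line; the grasp point (between the pads) lies 19 mm behind it; z points along the fingers, y is the direction in which the jaws open and shut (so a half turn about z gives the same grasp; the last joint's range is limited). The gripper opens to 85 mm and grips with 20 to 120 N. Pads are 22 mm wide; open, the fingers measure 114 mm over their backs; the gripper's body (76 mm by 85 mm) begins 54 mm behind the grasp point. The pads swing forward as they close: fully open they stand 13 mm farther back than shut.
Start: joints at [1.227, 0.468, -0.012, 1.603, 0.006, 1.071, -0.056], TCP at [0.193, -0.621, 0.231] pointing down, gripper open.
Joint ranges: [-2.53, 2.53], [-0.31, 2.02], [-1.57, 1.55], [0.28, 2.44], [-1.29, 4.43], [0.15, 1.84], [-2.92, 2.92]. Speed limits (rad/s): [2.57, 2.57, 3.14, 3.14, 3.14, 3.14, 3.14].

## Interface

Orientations are given as a 3x3 rotation matrix whose columns are the frame's x, y, z axes.
In Python, from plant import * gives the robot as it stands.
- The arm moves only by the shell command python3 -m handwheel 'ROWS' [FORCE]. ROWS is JSON, a list of rows, each a list of 7 numbers: the shift along the tool's x, y, z in mm, then the turn, a rotation vector about the tool's x, y, z in rad, then the opening, from -1 (shut) to 1 (fully open), so that 0 is half open. In form: [[tx, ty, tz, rx, ry, rz, jaw], ...]. A call has exactly 10 rows; each row is the pose to reach, as a shift and turn from the pose commanded when the call began, along the tool's axes at that moment; what a row does not reach only later rows make up. A row lasts 1/10 s, in which the tool goes at most 50 mm and 8.59 degrees, less where a joint would pass 70% of its speed; a pose out of reach is approached as far as the arm can. A call with a gripper value outside its range is refused whole. The fingers move at their own pace and stop on an object; FORCE is the grip in N (left out, the last holds). Time passes only in rows, so rows that repeat a pose let the fingers close, or fill a call up. It gives the time, the measured TCP pose, the force and the opening at its end, in the units of the state.
- state(): the state, without advancing time (a new reading comes with each control period).
- camera(name): name is "side" or "top" or "wrist"; returns a dict with "frame" (480x640x3 uint8, red, green, blue), "K" (3x3 intrinsics, pixels), "extrinsics" (4x4, takes a point from camera to world coordinates). Camera axes: x right, y down, z forward; pixel columns grow to the right and rows downward; lengths in m; the calibration is good to about 2 mm. A picture is of the moment at which its call begins. There is no depth.
- job_done(): hands the job in, once; it reports no verdict.
The state is a dict: "time": time; "joint_pos": joint angles; "qvel": joint speeds; "joint_efforts": joint torques, N m; "ee_pos": TCP position; "ee_rot": TCP orientation; "ft_force": force on the tool from outside, world axes, zero at the start; "torque": the same for the moment, N m; "gripper_width": finger opening in m.
Only numpy, scipy, OpenCV 4.12 (cv2) and the standard library are available. Lean on these libraries where they do the work, as an engineer would, in place of code of your own. Each camera call takes 0.05 s, during which the arm holds its last target. There are 200 camera calls.

## Working session

There is one attempt and no reset: what is moved stays moved. The work goes in short steps, Python scripts to look and compute and a shell command to move; the robot and the scene stay as the last step left them, time stands still between calls to the robot, and variables do not carry over. Pictures are saved under pics/ and viewed, about 8 in all and at most 12, crops included, and the job is handed in when it is done.

```bash
mkdir -p pics; python3 - <<'E'
from plant import *
import cv2,pickle
d={}
for n in("top","side"):
    c=camera(n);d[n]=c;cv2.imwrite(f"pics/{n}0.png",c["frame"][:,:,::-1]);print(n,c["K"],c["extrinsics"])
pickle.dump(d,open("c0.pkl","wb"))
s=state();print(s["time"],s["ee_pos"],s["ee_rot"],s["ft_force"],s["gripper_width"])
E
```

```text
top [[608.11174813   0.         327.5369917 ]
 [  0.         608.11174813 245.10057548]
 [  0.           0.           1.        ]] [[-0.02352499 -0.99259513  0.11916997  0.29370069]
 [-0.99947649  0.02599981  0.01925496  0.13855874]
 [-0.02221077 -0.11865461 -0.99268714  1.77472395]
 [ 0.          0.          0.          1.        ]]
side [[489.29073263   0.         318.276542  ]
 [  0.         489.29073263 237.88970367]
 [  0.           0.           1.        ]] [[ 0.94842806 -0.21987845  0.22833676  0.24145982]
 [-0.31693969 -0.6446173   0.69571385 -0.62636906]
 [-0.00578266 -0.73220352 -0.68106135  0.89201468]
 [ 0.          0.          0.          1.        ]]
0.1 [ 0.1923413  -0.6203557   0.23041661] [[ 9.55122345e-01  2.96210986e-01 -5.98115581e-04]
 [ 2.96211564e-01 -9.55121160e-01  1.50944436e-03]
 [-1.24158844e-04 -1.61887279e-03 -9.99998682e-01]] [ 0.32601196 -0.80955021  0.0294031 ] 0.0852603710514579
```

View pics/top0.png

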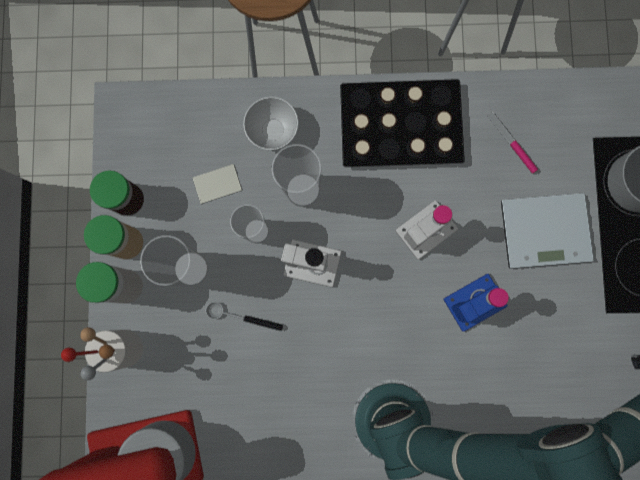

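View pics/side0.png

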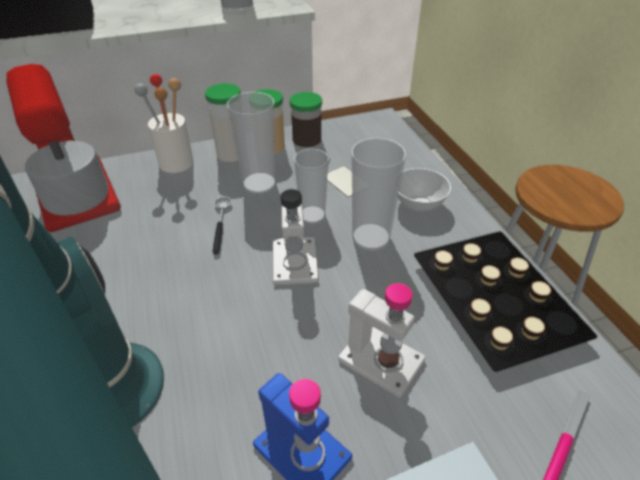

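Top view: the white-framed pink press has its knob at (443,214), the blue look-alike is at (499,297), the black-knob press at (314,257), and the smallest beaker at about (250,223). In the side view the target knob is at (399,297).

```bash
cat > h.py <<'E'
import numpy as np,cv2
def ray(c,u,v):
    d=c["extrinsics"][:3,:3]@np.linalg.inv(c["K"])@[u,v,1]; return c["extrinsics"][:3,3],d
def atz(c,u,v,z):
    o,d=ray(c,u,v); return o+d*(z-o[2])/d[2]
def proj(c,p):
    E=np.linalg.inv(c["extrinsics"]); q=c["K"]@(E[:3,:3]@p+E[:3,3]); return q[:2]/q[2]
def blobs(c,box):
    f=cv2.cvtColor(c["frame"],cv2.COLOR_RGB2HSV); m=cv2.inRange(f,(155,120,90),(179,255,255))
    x0,y0,x1,y1=box; k=np.zeros_like(m);k[y0:y1,x0:x1]=m[y0:y1,x0:x1]; return k
E
python3 - <<'E'
from h import *; import pickle
from plant import *
d=pickle.load(open("c0.pkl","rb"))
def fit(n,box):
    k=blobs(d[n],box); cs,_=cv2.findContours(k,0,1); c=max(cs,key=cv2.contourArea); return cv2.minEnclosingCircle(c),cv2.boundingRect(c)
t=fit("top",(425,195,465,235)); s=fit("side",(375,275,425,325)); print(t,s)
(u,v),r=t[0]
for z in(.228,.217): 
    p=atz(d["top"],u,v,z);print("top",p, "r",r*(1.7747-z)/608)
# silhouette fit over both cams
from scipy.optimize import minimize
a=np.linspace(0,2*np.pi,60)
def sil(n,p):
    P=np.array([proj(d[n],[p[0]+.024*np.cos(b),p[1]+.024*np.sin(b),z]) for z in(p[2],p[2]-.022) for b in a]);return P
def bb(P): return np.r_[P.min(0)-.0,P.max(0)]
def obs(b): return np.array([b[0]-.5+.5-.5,b[1]-.5,b[0]+b[2]-.5,b[1]+b[3]-.5])
for ns in(("top","side"),("side",),("top",)):
    f=lambda p:sum(((bb(sil(n,p))-obs({"top":t,"side":s}[n][1]))**2).sum() for n in ns)
    q=np.r_[p[:2],.228]
    g=(lambda x:f(np.r_[x[:2]*1,.228])) if len(ns)==1 else f
    m=minimize(g,q if len(ns)>1 else q[:2],method="Nelder-Mead",options=dict(xatol=1e-5,fatol=1e-4,maxiter=800));print(ns,m.x,m.fun)
S=state();R=S["ee_rot"];e=S["ee_pos"]
E
```

```text
(((442.1388854980469, 214.0), 9.355278015136719), (433, 205, 19, 19)) (((398.0, 296.0), 14.212770462036133), (385, 283, 28, 28))
top [ 0.55206034 -0.12749811  0.228     ] r 0.02379902714804599
top [ 0.55389775 -0.12939026  0.217     ] r 0.02396828382266195
('top', 'side') [ 0.55454922 -0.12899317  0.22786397] 1.2585573073633785
('side',) [ 0.55488829 -0.12906422] 0.18936004772634624
('top',) [ 0.55378142 -0.12882443] 0.8237071428556482
```

Both cameras agree that the pink knob is at (0.554, -0.129), with its top at 0.228 as specified. Next I rise, shut the fingers and travel over it.

```bash
python3 -m handwheel '[[0,0,-40,0,0,0,-1],[0,0,-80,0,0,0,-1],[0,0,-120,0,0,0,-1],[35,-26,-120,0,0,0,-1],[70,-52,-120,0,0,0,-1],[105,-78,-120,0,0,0,-1],[140,-104,-120,0,0,0,-1],[175,-130,-120,0,0,0,-1],[210,-156,-120,0,0,0,-1],[245,-182,-120,0,0,0,-1]]' 60
python3 -m handwheel '[[35,-26,0,0,0,0,-1],[70,-52,0,0,0,0,-1],[105,-78,0,0,0,0,-1],[140,-104,0,0,0,0,-1],[175,-130,0,0,0,0,-1],[210,-155,0,0,0,0,-1],[246,-180,0,0,0,0,-1],[246,-180,30,0,0,0,-1],[246,-180,60,0,0,0,-1],[246,-180,60,0,0,0,-1]]'
python3 - <<'E'
from h import *; from plant import *
s=state();print(s["time"],s["ee_pos"],s["ee_rot"].round(3),s["ft_force"],s["gripper_width"],s["joint_pos"])
e=s["ee_pos"];d=np.r_[.554,-.129,.228]-e;print("tool delta mm",s["ee_rot"].T@d*1e3)
for n in("wrist","side"):
    c=camera(n);cv2.imwrite(f"pics/{n}1.png",c["frame"][:,:,::-1])
    if n=="wrist":print(proj(c,np.r_[.554,-.129,.228]),proj(c,s["ee_pos"]))
E
```

```text
time: 1.1
ee_pos: [0.3732, -0.3727, 0.3511]
ee_rot: [[0.955, 0.296, -0.0], [0.296, -0.955, 0.0], [-0.0, -0.0, -1.0]]
ft_force: [0.8, -1.3, -0.2]
gripper_width: -0.0003
time: 2.1
ee_pos: [0.5517, -0.1291, 0.2869]
ee_rot: [[0.955, 0.297, -0.009], [0.297, -0.955, 0.002], [-0.008, -0.004, -1.0]]
ft_force: [-0.7, -0.0, 0.6]
gripper_width: -0.0002
2.1 [ 0.55166237 -0.12907674  0.28689277] [[ 0.955  0.297 -0.009]
 [ 0.297 -0.955  0.002]
 [-0.008 -0.004 -1.   ]] [-0.73011567 -0.01753839  0.58334505] -0.00016507543680252328 [ 0.47429517  0.31034307 -0.37480107  1.72365354  0.12234307  1.13961933
 -1.20577428]
tool delta mm [ 2.70631172  0.88090999 58.87043597]
[314.97092597 259.07083932] [312.90853544 319.83166045]
```

View pics/wrist1.png

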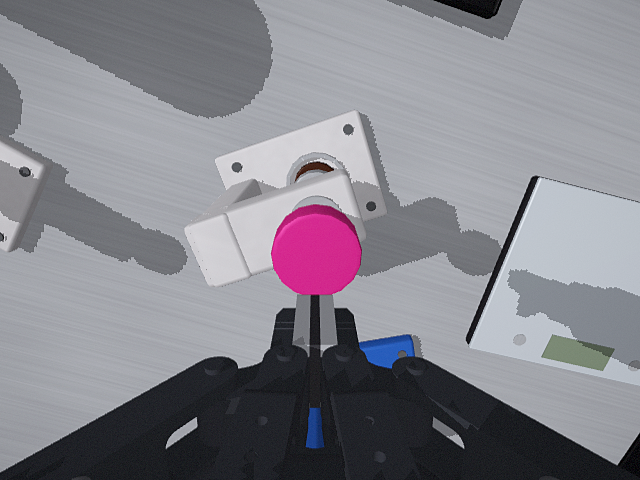

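View pics/side1.png

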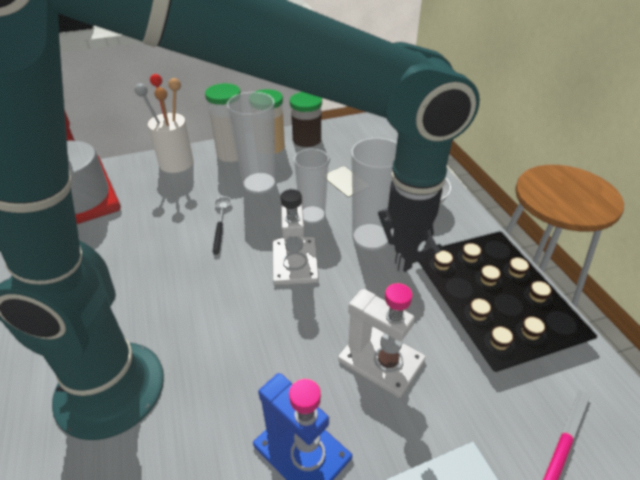

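The wrist view shows the knob centred at about (316,250), just ahead of the finger line and within about 5 mm of the prediction. The side view shows the fingers above the white pink-knobbed press. I'll come down to about 8 mm above it.

```bash
python3 -m handwheel '[[0,0,15,0,0,0,-1],[0,0,30,0,0,0,-1],[0,0,42,0,0,0,-1],[0,0,48,0,0,0,-1],[0,0,50,0,0,0,-1],[0,0,50,0,0,0,-1],[0,0,50,0,0,0,-1],[0,0,50,0,0,0,-1],[0,0,50,0,0,0,-1],[0,0,50,0,0,0,-1]]'
python3 - <<'E'
from h import *; from plant import *
s=state();e=s["ee_pos"];print(s["time"],e,s["ee_rot"].round(3),s["ft_force"])
print("tool delta mm",s["ee_rot"].T@(np.r_[.554,-.129,.228]-e)*1e3)
c=camera("wrist");cv2.imwrite("pics/wrist2.png",c["frame"][:,:,::-1])
print(proj(c,np.r_[.554,-.129,.228]),[proj(c,np.r_[.554,-.129,.228]+.024*np.r_[np.cos(a),np.sin(a),0]).round() for a in (0,1.57,3.14,4.71)])
k=blobs(c,(0,0,640,480));print(cv2.boundingRect(k))
print([proj(c,e+s["ee_rot"]@v) for v in ([0,0,0],[0,.011,0],[.011,0,0])])
E
```

```text
time: 3.2
ee_pos: [0.5544, -0.1296, 0.2415]
ee_rot: [[0.955, 0.296, 0.0], [0.296, -0.955, -0.0], [0.0, 0.0, -1.0]]
ft_force: [0.4, 0.5, -0.1]
gripper_width: 0.0001
3.2 [ 0.55439436 -0.12964916  0.24150942] [[ 0.955  0.296  0.   ]
 [ 0.296 -0.955 -0.   ]
 [ 0.     0.    -1.   ]] [ 0.42544804  0.49260032 -0.05646774]
tool delta mm [-0.18836849 -0.74016334 13.50918378]
[311.19656119 304.15690508] [array([329., 252.]), array([255., 288.]), array([295., 352.]), array([366., 320.])]
(256, 234, 113, 100)
[array([312.87730565, 319.80095851]), array([341.59561957, 319.78811658]), array([312.83682563, 293.59803572])]
```

View pics/wrist2.png

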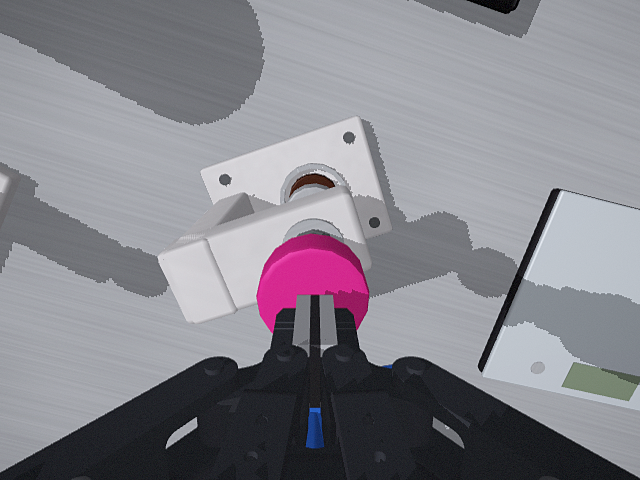

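The fingertip is within about 1 mm of the knob axis, which agrees with the predicted circle. I'll press in steps and watch the force.

```bash
python3 -m handwheel '[[0,0,6,0,0,0,-1],[0,0,11,0,0,0,-1],[0,0,14,0,0,0,-1],[0,0,18,0,0,0,-1],[0,0,23,0,0,0,-1],[0,0,29,0,0,0,-1],[0,0,35,0,0,0,-1],[0,0,41,0,0,0,-1],[0,0,46,0,0,0,-1],[0,0,49,0,0,0,-1]]'
```

```text
time: 4.25
ee_pos: [0.554, -0.1296, 0.1932]
ee_rot: [[0.955, 0.296, -0.001], [0.296, -0.955, -0.001], [-0.001, 0.0, -1.0]]
ft_force: [-6.1, 0.5, 12.8]
gripper_width: 0.0001
```

```bash
python3 -m handwheel '[[0,0,1.5,0,0,0,-1],[0,0,3,0,0,0,-1],[0,0,4,0,0,0,-1],[0,0,5,0,0,0,-1],[0,0,5.5,0,0,0,-1],[0,0,6,0,0,0,-1],[0,0,6,0,0,0,-1],[0,0,6,0,0,0,-1],[0,0,6,0,0,0,-1],[0,0,6,0,0,0,-1]]'
```

```text
time: 5.25
ee_pos: [0.554, -0.1296, 0.1881]
ee_rot: [[0.955, 0.296, -0.0], [0.296, -0.955, -0.001], [-0.001, 0.001, -1.0]]
ft_force: [-6.0, 0.9, 14.8]
gripper_width: 0.0001
```

```bash
python3 -m handwheel '[[0,0,1,0,0,0,-1],[0,0,2,0,0,0,-1],[0,0,2.5,0,0,0,-1],[0,0,2.5,0,0,0,-1],[0,0,2.5,0,0,0,-1],[0,0,2.5,0,0,0,-1],[0,0,2.5,0,0,0,-1],[0,0,2.5,0,0,0,-1],[0,0,2.5,0,0,0,-1],[0,0,2.5,0,0,0,-1]]'
```

```text
time: 6.25
ee_pos: [0.5541, -0.1297, 0.188]
ee_rot: [[0.955, 0.296, 0.0], [0.296, -0.955, -0.002], [-0.0, 0.002, -1.0]]
ft_force: [-11.9, 1.0, 30.0]
gripper_width: -0.0001
```

It's at the hard stop: 30 N and no further motion at z = 0.188. I'll hold briefly longer, then follow the knob up at about 2 cm/s.

```bash
python3 -m handwheel '[[0,0,0,0,0,0,-1],[0,0,0,0,0,0,-1],[0,0,0,0,0,0,-1],[0,0,-2,0,0,0,-1],[0,0,-4,0,0,0,-1],[0,0,-6,0,0,0,-1],[0,0,-8,0,0,0,-1],[0,0,-10,0,0,0,-1],[0,0,-12,0,0,0,-1],[0,0,-14,0,0,0,-1]]'
python3 -m handwheel '[[0,0,-2,0,0,0,-1],[0,0,-4,0,0,0,-1],[0,0,-6,0,0,0,-1],[0,0,-8,0,0,0,-1],[0,0,-10,0,0,0,-1],[0,0,-12,0,0,0,-1],[0,0,-14,0,0,0,-1],[0,0,-16,0,0,0,-1],[0,0,-18,0,0,0,-1],[0,0,-20,0,0,0,-1]]'
```

```text
time: 7.25
ee_pos: [0.554, -0.1297, 0.1992]
ee_rot: [[0.955, 0.296, -0.001], [0.296, -0.955, -0.001], [-0.001, 0.0, -1.0]]
ft_force: [-4.3, 0.1, 10.9]
gripper_width: -0.0003
time: 8.25
ee_pos: [0.554, -0.1296, 0.2186]
ee_rot: [[0.955, 0.296, -0.001], [0.296, -0.955, -0.0], [-0.001, 0.0, -1.0]]
ft_force: [-3.7, 0.0, 7.3]
gripper_width: 0.0
```

Still in contact, with force falling along the spring. I'll finish the last 10 mm slowly and then lift clear.

```bash
python3 -m handwheel '[[0,0,-2,0,0,0,-1],[0,0,-4,0,0,0,-1],[0,0,-6,0,0,0,-1],[0,0,-8,0,0,0,-1],[0,0,-9.5,0,0,0,-1],[0,0,-11,0,0,0,-1],[0,0,-12.5,0,0,0,-1],[0,0,-14,0,0,0,-1],[0,0,-16,0,0,0,-1],[0,0,-20,0,0,0,-1]]'
python3 -m handwheel '[[0,0,-10,0,0,0,-1],[0,0,-25,0,0,0,-1],[0,0,-45,0,0,0,-1],[0,0,-65,0,0,0,-1],[0,0,-85,0,0,0,-1],[0,0,-100,0,0,0,-1],[0,0,-100,0,0,0,-1],[0,0,-100,0,0,0,-1],[0,0,-100,0,0,0,-1],[0,0,-100,0,0,0,-1]]'
python3 - <<'E'
from h import *; from plant import *
import pickle
d=pickle.load(open("c0.pkl","rb"))
c=camera("side");cv2.imwrite("pics/side2.png",c["frame"][:,:,::-1])
print([cv2.boundingRect(blobs(x,(375,275,425,325))) for x in(d["side"],c)],state()["ft_force"],state()["qvel"].round(3) if hasattr(state()["qvel"],"round") else state()["qvel"])
E
```

```text
time: 9.25
ee_pos: [0.5541, -0.1296, 0.2376]
ee_rot: [[0.955, 0.296, -0.001], [0.296, -0.955, 0.0], [-0.001, -0.0, -1.0]]
ft_force: [-1.2, -0.3, 0.2]
gripper_width: 0.0003
time: 10.25
ee_pos: [0.5538, -0.1296, 0.3368]
ee_rot: [[0.955, 0.296, -0.002], [0.296, -0.955, 0.0], [-0.002, -0.001, -1.0]]
ft_force: [0.8, -0.0, 0.6]
gripper_width: 0.0004
[(385, 283, 28, 28), (385, 283, 28, 28)] [ 0.41888768  0.11748078 -0.23030215] [-0.     0.     0.    -0.005 -0.     0.001 -0.001]
```

View pics/side2.png

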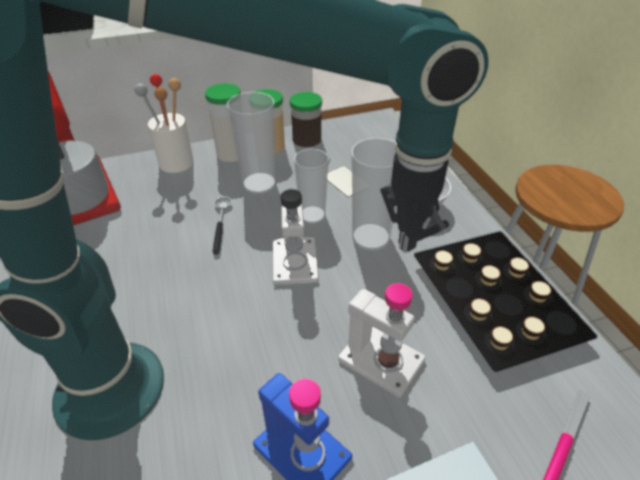

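The pink knob is fully up at (399,297), exactly where it started. The black knob at (291,198) and the small beaker at (312,185) haven't moved, and the arm is clear.

```bash
python3 -c "
from plant import *
print(job_done())"
```

```text
the job is handed in; nothing more can be done
None
```

The pink-knob press was pushed fully down, held, and let back up slowly. I handed the job in at about 10.3 s; it reports no verdict.

- **Press and hold:** With shut fingers centred on the knob, I pushed to the hard stop. The fingertip stayed at z = 0.188 as I pressed further and the force rose to 30 N. It stayed down for about 1.5 to 2 s.
- **Release:** The fingers followed the knob up at about 20 mm/s, taking roughly 2 s. At each reading on the way the force fell steadily (10.9, then 7.3 N), so the knob stayed against the fingers at those points. The fingers were clear of it at z = 0.238.
- **Last checks:** In the side image the pink knob is pixel-for-pixel where it began, and the wrist force is about 0. The black knob and the small beaker look unmoved in the same picture.
- **Mismatch:** From the higher wrist picture the knob seemed up to about 5 mm off the predicted spot. Closer in, it agreed within about 2 mm. There was also up to 12 N of sideways force while pressing, with no visible effect.

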